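# Release the ratchet of a vial press and push its lever down to close the vial

### The arm

A 6-joint arm with a two-finger parallel gripper is mounted at the origin on the work surface. World frame = base frame: x ahead of the robot, y to its left, z up, the work surface at z = 0. Lengths are in mm, angles in rad, forces in N, time in s.
With the tool pointing down it reaches from about 350 to 875 mm from the base axis. Payload 4.2 kg.
Tool frame: the origin (TCP) lies on the centre line of the jaws, within the pads' length; the fingertips stand 14 mm ahead of it and the grasp point (between the pads) lies 5 mm behind it (tcp_to_tips is the distance from the TCP to the fingertips, in mm); z points along the fingers, y is the direction in which the jaws open and shut (so a half turn about z gives the same grasp; the last joint's range is limited). The gripper opens to 85 mm and grips with 20 to 120 N. Pads are 22 mm wide; open, the fingers measure 114 mm over their backs; the gripper's body (76 mm by 85 mm) begins 54 mm behind the grasp point. The pads swing forward as they close: fully open they stand 13 mm farther back than shut.
Start: joints at [-0.947, 0.385, 0.008, 0, -1.194, -0.259], TCP at [222.99, -583.844, 211.812] pointing down, gripper open.
Joint ranges: [-3.14, 3.14], [-1.21, 2.06], [-1.07, 1.41], [-3.16, 2.05], [-2.99, -0.16], [-3.1, 3.1]. Speed limits (rad/s): [2.79, 2.79, 3.14, 3.14, 3.14, 3.14].

### API

Orientations are given as a unit quaternion [x, y, z, w].
In Python, from bench import read_state, get_image, job_done, tcp_to_tips gives the robot as it stands. The module is installed in compiled form; this text tells all that it offers.
- The arm moves only by the tool play_rows, never from a script. Its argument "targets" is a list of rows, each an object of numbers: "gripper": the gripper's target within -1 to 1 (shut at 1, half-way at 0, fully open at -1); "tx", "ty", "tz": the shift along the tool's x, y, z scaled (see below); "spin": the turn about the tool's z scaled (see below). A call has 1 to 12 rows; each row is the pose to reach, as a shift and turn from the pose commanded when the call began, along the tool's axes at that moment; what a row does not reach only later rows make up. The controller multiplies each number of a shift by 0.25 m and each number of a turn by pi/4 rad. A row lasts 1/8 s, in which the tool goes at most 62.5 mm and 10.7 degrees, less where a joint would pass 70% of its speed; a pose out of reach is approached as far as the arm can. A call with a number of a shift or a turn outside -1 to 1 is refused whole. A call with a gripper value outside its range is refused whole. The fingers move at their own pace and stop on an object; the grip force is fixed at half the most. Time passes only in rows, so rows that repeat a pose let the fingers close. It gives the time, the measured TCP pose, the force and the opening at its end, in the units of the state.
- read_state(): the state, without advancing time (a new reading comes with each control period).
- get_image(name): name is "side" or "top" or "wrist"; returns a dict with "frame" (384x512x3 uint8, red, green, blue), "depth" (384x512 float32, mm along the optical axis (not along the pixel's ray), 0 where there is no reading), "mtx" (3x3 intrinsics, pixels), "world_to_cam" (4x4, takes a point from world to camera coordinates). Camera axes: x right, y up, looking along -z (the intrinsics and any distortion apply to the point x, -y, -z); pixel columns grow to the right and rows downward; lengths in mm; the calibration is good to about 2 mm. A picture is of the moment at which its call begins.
- job_done(): hands the job in, once; it reports no verdict.
The state is a dict: "clock": time; "joints": joint angles; "joint_vel": joint speeds; "joint_efforts": joint torques, N m; "position": TCP position; "ee_rot": TCP orientation; "contact_force": force on the tool from outside, world axes, zero at the start; "wrist_torque": the same for the moment, N m; "gripper_width": finger opening in mm.
Only numpy, scipy, OpenCV 4.12 (cv2) and the standard library are available. Lean on these libraries where they do the work, as an engineer would, in place of code of your own. Each camera call takes 0.05 s, during which the arm holds its last target.

### The job

Close the vial in the hand press: press the thumb tab of the ratchet pawl down so that the pawl comes free of the teeth, then push the lever down by its cross-bar until the cap is pressed fully home on the vial, and let go. Work the cap only through the lever, never with the fingers on the vial or its cap, and leave the vial in its nest and the other things on the bench standing where they are.

Things in the scene. Friction and masses are not known exactly. Their poses are not given: they have to be found in the camera images.
- press: Hand-lever press for closing vials, bolted to the bench. Origin: underside of its 10 mm base plate, straight below the centre of the vial nest; z up. Seen along its own axes: the lever hinge is 85 mm to +y of the origin and 110 mm up, between two white uprights whose tops are 128 mm up; the lever reaches from there over the nest to the -y side; ratchet teeth and pawl are on the +y side of the hinge. Only its position and yaw vary
- lever_hinge (a point): point on the lever's hinge axis, in the middle; the axis is level, along the press's own x
- lever_bar (a point): centre of the grey plastic cross-bar at the free end of the lever: a round bar 24 mm thick, 100 mm long along the press's own x, 190 mm from the hinge axis. It moves with the lever on a circle about lever_hinge; this is where the lever is pushed down
- lever (a joint): angle of the lever (rad). 0 = fully raised (40 deg, 0.70 rad above level); grows as the lever goes down; 0.70 = level; stop at 0.74. It starts between 0 and 0.12. Stiff hinge: it stays where it is left and needs 1 to 7 N at the bar. With the pawl in the teeth it is blocked from going below about 0.15. On its way down, a rubber pad under the lever meets the vial's cap at about 0.60 and has the cap fully home at about 0.69, where it stops hard
- pawl_tab (a point): point on the upper face of the pawl's thumb tab, 17 mm (along the tab) from its outer end: a bare steel plate 30 mm wide along the press's x, 52 mm long, 5 mm thick, standing out to +y of the press, level and 88 mm above the bench when the pawl is in. It is pressed down from above here
- pawl_pivot (a point): point on the pawl's pivot axis, in the middle; the axis is level, along the press's own x, 38 mm above the bench. The tab point lies 55 mm to +y of it and 50 mm above it when the pawl is in
- pawl (a joint): angle of the pawl (rad). 0 = in the teeth; grows as the tab is pressed down (and swings outwards); out of the teeth above about 0.12; stop at 0.32, where the tab point is 20 mm lower and 13 mm farther out. It starts between 0 and 0.03. It needs about 4 N at the tab and stays where it is left, so it need not be held
- vial: glass sample vial, 23 mm wide, standing loose in the white nest block of the press (hole 25 mm deep). Origin: centre of its underside, 10 mm above the bench
- cap (a joint): how far the white snap cap is pressed onto the vial (m). 0 = just started on the neck, 0.008 = fully home. It takes about 8 N and stays where it is left
- cap_top (a point): centre of the top of the cap (22 mm wide); 93.5 mm above the bench when started, 85.5 mm when home
- spare_vial: a spare closed glass vial, 23 mm wide, 76 mm tall, standing on the bench close to the robot side of the press; bystander. Origin: centre of its underside
- beaker: empty glass beaker, 68 mm wide, 85 mm tall, standing behind the press; bystander. Origin: centre of its underside
- flask: conical glass flask, 68 mm wide at the foot, 104 mm tall, standing behind the press; bystander. Origin: centre of its underside
- cap_jar: low clear screw jar, 56 mm wide, 55 mm tall, standing beyond the cross-bar end of the lever; bystander. Origin: centre of its underside
- reagent: amber glass bottle, 66 mm wide, 150 mm tall, at the left or right of the bench; bystander. Origin: centre of its underside
- wash: white plastic bottle, 64 mm wide, 130 mm tall, at the left or right of the bench; bystander. Origin: centre of its underside
- scoop: steel lab spoon 170 mm long lying on the bench at the left; bystander. Origin: centre of its underside
Things that resemble listed ones, but are neither listed nor needed, are in the scene too. Leave any turquoise look-alike of the vial alone.

How it is judged:
By the outcome, as a careful person would: the job done as asked, in the order asked, and still so for the second after the job is handed in, with the robot touching nothing.
It also fails if it takes over 45 s, if anything falls off the work surface, if the arm or the gripper's body presses on something with over 40 N, if the wrist force passes 120 N, or if a joint passes its speed limit or range.

## Working session

There is one attempt and no reset: what is moved stays moved. The work goes in short steps, Python scripts to look and compute and a tool call to move; the robot and the scene stay as the last step left them, time stands still between calls to the robot, and variables do not carry over. Pictures are saved under pics/ and viewed, and the job is handed in when it is done.

Besides the shell and the picture viewer there is one more tool, called after ">>>" as a command line: name --argument value ..., lists and objects as JSON in quotes. play_rows: Moves the arm, as the interface text tells. Its arguments: {"type":"object","properties":{"targets":{"type":"array","items":{"type":"object","properties":{"gripper":{"type":"number"},"tx":{"type":"number","minimum":-1,"maximum":1},"ty":{"type":"number","minimum":-1,"maximum":1},"tz":{"type":"number","minimum":-1,"maximum":1},"spin":{"type":"number","minimum":-1,"maximum":1}}}}},"required":["targets"]}

```bash
mkdir -p pics; python3 - <<'E'
from bench import *
import cv2, numpy as np
s=read_state(); print(s, tcp_to_tips)
for n in ("side","top","wrist"):
    d=get_image(n); cv2.imwrite(f"pics/{n}0.png",d["frame"][:,:,::-1]); np.savez(f"{n}0.npz",**d); print(n,d["mtx"].tolist(),np.round(d["world_to_cam"],3).tolist(),[k for k in d])
E
```

```text
{'clock': 0.0, 'joints': array([-9.47401802e-01,  3.85567869e-01,  6.64760104e-03, -5.27176624e-04,
       -1.19398820e+00, -2.58657990e-01]), 'joint_vel': array([ 1.55396173e-05,  2.18932356e-04, -7.86894688e-05, -1.28935879e-03,
        1.79526073e-03, -5.69239395e-04]), 'joint_efforts': array([ 9.12378687e-05, -3.92287982e+01,  1.88399899e+01,  4.18608516e+00,
       -4.69904422e-03,  2.21000498e-07]), 'position': array([ 222.77969745, -583.28679428,  210.71913306]), 'ee_rot': array([-1.81263332e-01,  9.83433998e-01,  1.05959833e-03, -2.29251053e-04]), 'contact_force': array([-0.27931951, -0.1183925 ,  0.45648735]), 'wrist_torque': array([-0.01713977,  0.00421289, -0.00388331]), 'gripper_width': 85.54399556777713} 14.0
side [[394.7110112667923, 0.0, 251.10178128488494], [0.0, 394.7110112667923, 188.5400702595231], [0.0, 0.0, 1.0]] [[-0.806, -0.592, 0.003, 392.043], [0.374, -0.505, 0.778, -306.427], [-0.459, 0.628, 0.629, -869.679], [0.0, 0.0, 0.0, 1.0]] ['frame', 'depth', 'mtx', 'world_to_cam']
top [[460.96500727624164, 0.0, 260.2185082582783], [0.0, 460.96500727624164, 192.87131500211152], [0.0, 0.0, 1.0]] [[0.008, -1.0, -0.016, -7.201], [0.99, 0.006, 0.142, -531.62], [-0.142, -0.017, 0.99, -1496.796], [0.0, 0.0, 0.0, 1.0]] ['frame', 'depth', 'mtx', 'world_to_cam']
wrist [[321.23238519779835, 0.0, 259.46903276665137], [0.0, 321.23238519779835, 192.16234010649674], [0.0, 0.0, 1.0]] [[-0.357, 0.934, 0.001, 624.729], [-0.9, -0.344, -0.269, 34.867], [-0.251, -0.097, 0.963, -378.187], [0.0, 0.0, 0.0, 1.0]] ['frame', 'depth', 'mtx', 'world_to_cam']
```

View pics/side0.png

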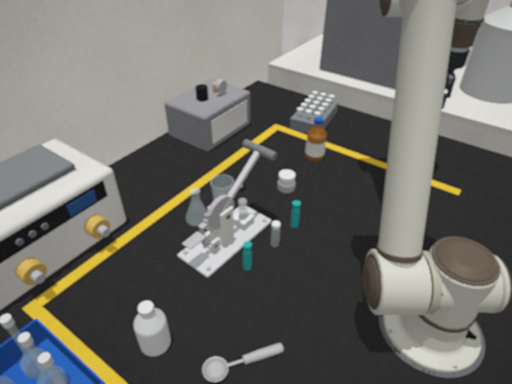

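View pics/top0.png

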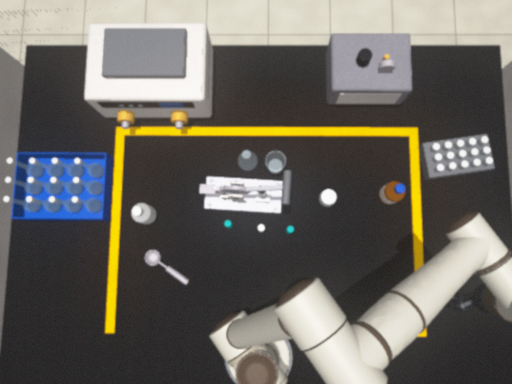

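View pics/wrist0.png

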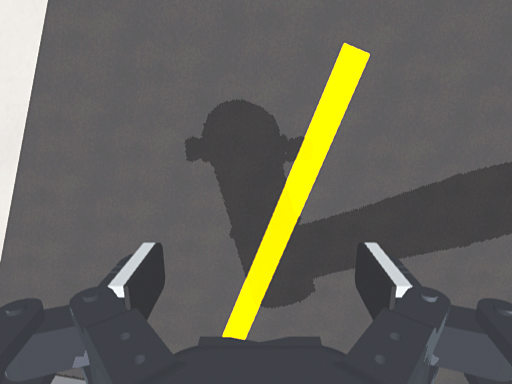

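The side and top views show the press at top pixels (205-285, 178-212). The cross-bar is at (287,187), toward world -y. The tab is at about (203,190), on the +y side. Next I'll enlarge these views and measure.

```bash
cat > h.py <<'E'
import numpy as np, cv2
def load(n): return dict(np.load(n))
def cloud(d):
    h,w=d["depth"].shape; u,v=np.meshgrid(np.arange(w),np.arange(h)); z=d["depth"].astype(float); K=d["mtx"]
    x=(u-K[0,2])/K[0,0]*z; y=(v-K[1,2])/K[1,1]*z
    c=np.stack([x,-y,-z,np.ones_like(z)],-1)
    return (c@np.linalg.inv(d["world_to_cam"]).T)[...,:3]
def proj(d,p):
    c=d["world_to_cam"]@np.append(p,1); K=d["mtx"]
    return np.array([K[0,0]*c[0]/-c[2]+K[0,2], -K[1,1]*c[1]/-c[2]+K[1,2]])
def ray(d,u,v):
    K=d["mtx"]; M=np.linalg.inv(d["world_to_cam"])
    r=M[:3,:3]@np.array([(u-K[0,2])/K[0,0],-(v-K[1,2])/K[1,1],-1]); return M[:3,3],r
def onz(d,u,v,z):
    o,r=ray(d,u,v); return o+r*(z-o[2])/r[2]
E
python3 - <<'E'
from h import *
t=load("top0.npz"); s=load("side0.npz")
a=t["frame"][140:240,180:310,::-1]; cv2.imwrite("pics/t1.png",cv2.resize(a,None,fx=6,fy=6,interpolation=cv2.INTER_CUBIC))
a=s["frame"][130:280,170:310,::-1]; cv2.imwrite("pics/s1.png",cv2.resize(a,None,fx=4,fy=4,interpolation=cv2.INTER_CUBIC))
P=cloud(t); print(np.round(P[300,150]),np.round(P[200,300]))
z=P[140:240,180:310,2]
cv2.imwrite("pics/tz.png",cv2.resize(cv2.applyColorMap(np.clip(z*255/260,0,255).astype(np.uint8),cv2.COLORMAP_JET),None,fx=6,fy=6,interpolation=cv2.INTER_NEAREST))
E
```

```text
[176. 361.  -4.] [ 514. -138.   -2.]
```

View pics/t1.png

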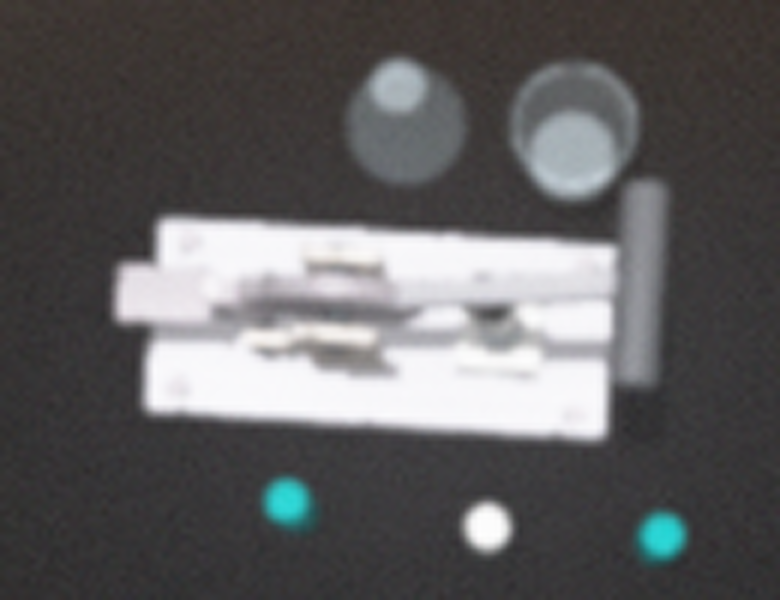

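View pics/s1.png

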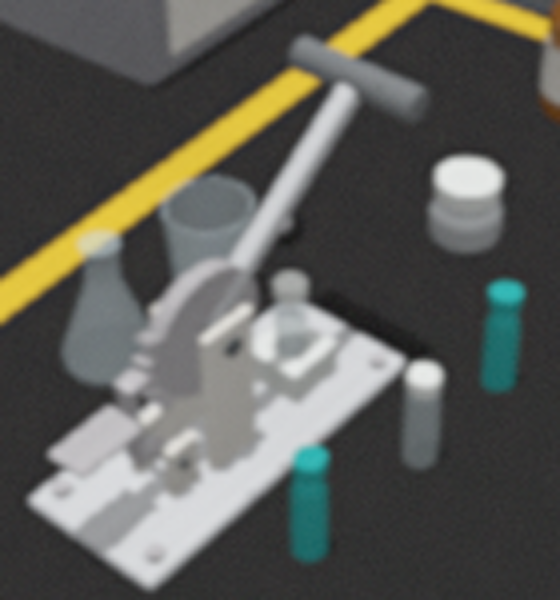

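View pics/tz.png

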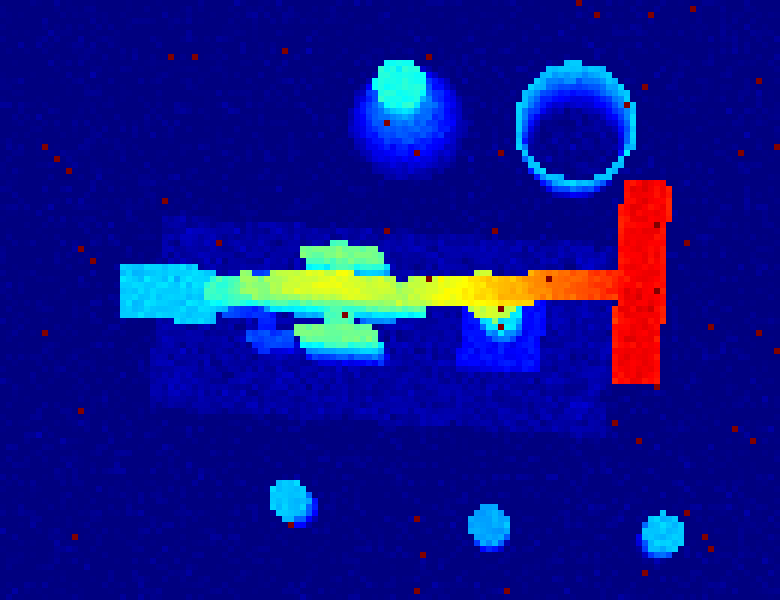

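The top depth view separates everything: the tab (light blue, left), uprights, lever, and red cross-bar at the right. The beaker sits about 10 px behind the bar's far end. Next, the numbers.

```bash
python3 - <<'E'
from h import *
t=load("top0.npz"); P=cloud(t); 
def box(u0,u1,v0,v1,z0,z1):
    Q=P[140+v0//6:140+v1//6,180+u0//6:180+u1//6].reshape(-1,3); return Q[(Q[:,2]>z0)&(Q[:,2]<z1)]
def rect(Q):
    r=cv2.minAreaRect(Q[:,:2].astype(np.float32)); return np.round(r[0],1),np.round(r[1],1),round(r[2],2)
bar=box(600,690,170,400,200,260); print("bar",np.median(bar,0).round(1),np.percentile(bar[:,2],[5,50,95]).round(1),rect(bar))
tab=box(110,205,250,330,75,105); print("tab",np.median(tab,0).round(1),np.percentile(tab[:,2],[5,50,95]).round(1),rect(tab))
plt=P[165:225,190:300].reshape(-1,3)
f=t["frame"][165:225,190:300].reshape(-1,3).min(1)>150
plt=plt[f&(plt[:,2]<30)];print("plate",rect(plt),np.median(plt[:,2]))
# plate by color contour
m=((t["frame"].min(2)>150)&(P[...,2]<30)).astype(np.uint8)
for n,(a) in {"upA":box(290,400,235,270,115,145),"upB":box(290,390,318,352,110,145)}.items(): print(n,np.median(a,0).round(1),rect(a))
for n,a in {"flask":box(370,430,55,110,80,130),"beaker":box(510,645,55,200,60,100),"sp":box(460,515,500,555,50,100),"tq1":box(265,315,475,525,50,100),"tq2":box(640,690,510,560,50,100)}.items(): print(n,rect(a),np.median(a[:,2]).round(1))
j=P[180:215,315:345].reshape(-1,3); j=j[j[:,2]>35]; print("jar",rect(j),j[:,2].max())
fl=P[220:235,230:280,2]; print("bench z",np.median(fl))
# tab z along y
for y in range(200,300,8):
    q=tab[(abs(tab[:,1]-y)<4)]
    if len(q):print(y,len(q),np.median(q[:,2]).round(1),q[:,0].min().round(),q[:,0].max().round())
# bar axis fit
A=np.c_[bar[:,0],np.ones(len(bar))]; print("bar slope dy/dx",np.linalg.lstsq(A,bar[:,1],rcond=None)[0])
E
```

```text
bar [523.5 -81.5 228.9] [218.4 228.9 234.5] (array([524.1, -79.4]), array([30.5, 98.9]), 86.78)
tab [539.5 168.7  86. ] [81.4 86.  91.6] (array([538. , 169.9]), array([30.7, 43.6]), 0.57)
plate (array([518.7,  53.8]), array([192.6, 292.1]), 10.75) 9.184094376650592
upA [552.7  69.3 126.3] (array([554.6,  70.2]), array([13.1, 40.6]), 1.8)
upB [511.8  71.6 123.8] (array([513.4,  72.5]), array([40.6, 13.4]), 88.49)
flask (array([650.7,  42.6]), array([26.6, 24.8]), 82.51) 103.4
beaker (array([633.2, -53.1]), array([67.7, 62. ]), 0.29) 80.8
sp (array([415.1,  -7.9]), array([19.7, 18.3]), 45.63) 75.2
tq1 (array([427.1,  98.6]), array([18.6, 19.1]), 89.02) 82.5
tq2 (array([ 411.5, -100.1]), array([21. , 19.1]), 0.19) 82.9
jar (array([ 434.8, -130.4]), array([ 48.5, 311. ]), 41.2) 1556.7663030012636
bench z -0.2009045283392652
bar slope dy/dx [ -0.0588532  -50.83577511]
```

```bash
cat >> h.py <<'E'
from scipy.spatial.transform import Rotation as R
def go(p,yaw=None,pr=True):
    from bench import read_state
    s=read_state(); r=R.from_quat(s["ee_rot"]).as_matrix(); d=r.T@(np.array(p)-s["position"])/250
    ex=r[:,0]; cur=np.degrees(np.arctan2(ex[1],ex[0]))
    print("clock",round(s["clock"],2),"pos",s["position"].round(1),"yaw",round(cur,1),"F",s["contact_force"].round(1),"w",round(s["gripper_width"],1),"tilt",r[:,2].round(3))
    sp=None if yaw is None else -((yaw-cur+180)%360-180)/45
    print("shift units",d.round(4),"spin",sp)
E
python3 - <<'E'
from h import *
t=load("top0.npz"); P=cloud(t)
Y=np.array([.057,.998]);X=np.array([.998,-.057])
for u in range(197,226,2):
    c=P[185:195,u]; c=c[c[:,2]>60]
    if len(c): print(u,np.median(c,0).round(1),c[:,0].min().round(),c[:,0].max().round(),len(c))
j=P[185:210,318:340].reshape(-1,3);j=j[(j[:,2]>40)&(j[:,2]<80)];print("jar",j.mean(0).round(1),np.ptp(j[:,:2],0))
go([420,-200,340],-120); go([540,177,340],-93.3)
E
```

```text
201 [537.9 187.5  86.3] 527.0 549.0 8
203 [537.9 181.4  82.9] 526.0 550.0 8
205 [537.4 174.6  85.9] 527.0 550.0 8
207 [538.  168.1  85.6] 527.0 550.0 8
209 [536.4 161.7  85.6] 523.0 550.0 9
211 [536.9 155.3  85. ] 523.0 549.0 9
213 [536.9 148.5  88. ] 523.0 549.0 9
215 [532.8 140.4 100.7] 524.0 550.0 9
217 [534.7 133.3 107.8] 530.0 543.0 6
219 [534.5 126.  116.7] 529.0 542.0 5
221 [533.5 117.8 135.2] 531.0 542.0 6
223 [532.9 111.8 131.3] 530.0 540.0 5
225 [531.1 104.8 140.4] 529.0 541.0 7
jar [ 519.8 -227.9   54.2] [47.83600745 48.67879433]
clock 0.15 pos [ 222.8 -583.4  211. ] yaw -159.1 F [ 0.4  0.2 -0.7] w 85.4 tilt [-0.001  0.002 -1.   ]
shift units [-1.2838  1.1524 -0.5144] spin -0.8689729441008922
clock 0.15 pos [ 222.8 -583.4  211. ] yaw -159.1 F [ 0.4  0.2 -0.7] w 85.4 tilt [-0.001  0.002 -1.   ]
shift units [-2.2701  2.39   -0.5124] spin -1.4623062774342253
```

>>> play_rows --targets '[{"gripper":1,"tx":0,"ty":0,"tz":-0.25,"spin":0},{"gripper":1,"tx":-0.1,"ty":0.1,"tz":-0.5,"spin":-0.15},{"gripper":1,"tx":-0.27,"ty":0.27,"tz":-0.55,"spin":-0.3},{"gripper":1,"tx":-0.44,"ty":0.44,"tz":-0.55,"spin":-0.5},{"gripper":1,"tx":-0.6,"ty":0.6,"tz":-0.55,"spin":-0.7},{"gripper":1,"tx":-0.76,"ty":0.76,"tz":-0.55,"spin":-0.85},{"gripper":1,"tx":-0.9,"ty":0.9,"tz":-0.55,"spin":-0.85},{"gripper":1,"tx":-1,"ty":1,"tz":-0.55,"spin":-0.85}]'

```text
clock: 1.15
position: [367.6, -259.2, 349.3]
ee_rot: [-0.494, 0.869, 0.0, 0.0]
contact_force: [0.8, -0.5, -0.5]
gripper_width: -0.0
```

```bash
python3 -c "
from h import *
go([539,178,330],-93.3)"
```

```text
clock 1.15 pos [ 367.6 -259.2  349.3] yaw -120.8 F [ 0.8 -0.5 -0.5] w -0.0 tilt [ 0.  0. -1.]
shift units [-1.8532  0.3056  0.0779] spin -0.6103930925357595
```

>>> play_rows --targets '[{"gripper":1,"tx":-0.2,"ty":0.03,"tz":0,"spin":-0.1},{"gripper":1,"tx":-0.4,"ty":0.06,"tz":0,"spin":-0.3},{"gripper":1,"tx":-0.6,"ty":0.1,"tz":0,"spin":-0.5},{"gripper":1,"tx":-0.8,"ty":0.13,"tz":0,"spin":-0.61},{"gripper":1,"tx":-1,"ty":0.16,"tz":0,"spin":-0.61},{"gripper":1,"tx":-1,"ty":0.16,"tz":0,"spin":-0.61}]'

```text
clock: 1.9
position: [461.8, -23.4, 348.4]
ee_rot: [-0.687, 0.726, 0.001, -0.001]
contact_force: [-0.3, -1.6, -0.8]
gripper_width: 0.1
```

```bash
python3 -c "
from h import *
go([539,178,250],-93.3)"
```

```text
clock 1.9 pos [461.8 -23.4 348.4] yaw -93.1 F [-0.3 -1.6 -0.8] w 0.1 tilt [-0.002  0.    -1.   ]
shift units [-0.8214 -0.2647  0.3933] spin 0.003386918243751956
```

>>> play_rows --targets '[{"gripper":1,"tx":-0.2,"ty":-0.06,"tz":0},{"gripper":1,"tx":-0.4,"ty":-0.13,"tz":0},{"gripper":1,"tx":-0.6,"ty":-0.19,"tz":0.03},{"gripper":1,"tx":-0.74,"ty":-0.24,"tz":0.15},{"gripper":1,"tx":-0.82,"ty":-0.265,"tz":0.35},{"gripper":1,"tx":-0.82,"ty":-0.265,"tz":0.5},{"gripper":1,"tx":-0.82,"ty":-0.265,"tz":0.65},{"gripper":1,"tx":-0.82,"ty":-0.265,"tz":0.8},{"gripper":1,"tx":-0.82,"ty":-0.265,"tz":0.84},{"gripper":1,"tx":-0.82,"ty":-0.265,"tz":0.84}]'

```text
invalid input
```

```bash
python3 - <<'E'
from h import *
go([539,179,102],-93.3)
from bench import *
for n in ("side","wrist"):
    d=get_image(n); np.savez(n+"1.npz",**d)
    f=d["frame"][:,:,::-1]
    if n=="side": f=cv2.resize(f[130:290,150:310],None,fx=3.5,fy=3.5,interpolation=cv2.INTER_CUBIC)
    cv2.imwrite(f"pics/{n}2.png",f)
E
```

```text
clock 1.9 pos [461.8 -23.4 348.4] yaw -93.1 F [-0.3 -1.6 -0.8] w 0.1 tilt [-0.002  0.    -1.   ]
shift units [-0.8253 -0.2655  0.9853] spin 0.003386918243751956
```

View pics/side2.png

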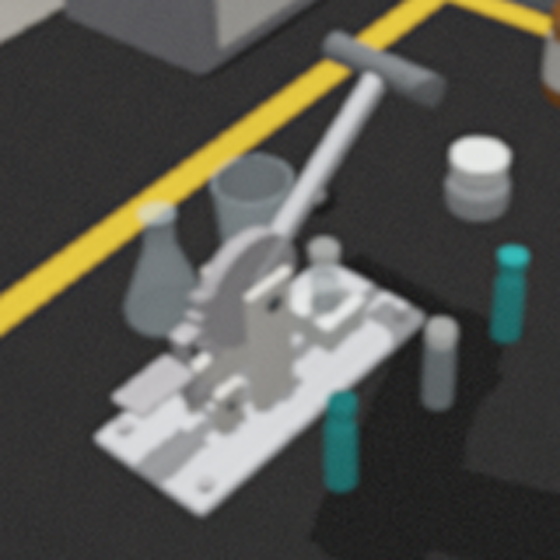

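View pics/wrist2.png

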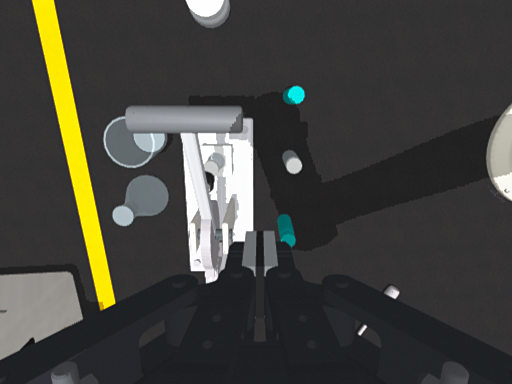

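The call was refused, probably because "spin" was missing, so nothing moved. The pictures show the press untouched. I'll send the move again with spin included.

>>> play_rows --targets '[{"gripper":1,"tx":-0.2,"ty":-0.06,"tz":0,"spin":0},{"gripper":1,"tx":-0.4,"ty":-0.13,"tz":0,"spin":0},{"gripper":1,"tx":-0.6,"ty":-0.19,"tz":0.03,"spin":0},{"gripper":1,"tx":-0.74,"ty":-0.24,"tz":0.15,"spin":0},{"gripper":1,"tx":-0.82,"ty":-0.265,"tz":0.35,"spin":0},{"gripper":1,"tx":-0.82,"ty":-0.265,"tz":0.5,"spin":0},{"gripper":1,"tx":-0.82,"ty":-0.265,"tz":0.65,"spin":0},{"gripper":1,"tx":-0.82,"ty":-0.265,"tz":0.8,"spin":0},{"gripper":1,"tx":-0.82,"ty":-0.265,"tz":0.84,"spin":0},{"gripper":1,"tx":-0.82,"ty":-0.265,"tz":0.84,"spin":0}]'

```text
clock: 3.25
position: [540.0, 174.0, 139.8]
ee_rot: [-0.686, 0.728, -0.0, -0.0]
contact_force: [0.7, 0.2, 0.6]
gripper_width: 0.1
```

```bash
python3 - <<'E'
from h import *
go([539,179,102],-93.3)
from bench import *
for n in ("side","wrist"):
    d=get_image(n); np.savez(n+"1.npz",**d)
    f=d["frame"][:,:,::-1]
    if n=="side": f=cv2.resize(f[130:290,150:310],None,fx=3.5,fy=3.5,interpolation=cv2.INTER_CUBIC)
    cv2.imwrite(f"pics/{n}3.png",f)
E
```

```text
clock 3.25 pos [540.  174.  139.8] yaw -93.4 F [0.7 0.2 0.6] w 0.1 tilt [ 0. -0. -1.]
shift units [-0.0197  0.0051  0.151 ] spin -0.0032397351376921
```

View pics/side3.png

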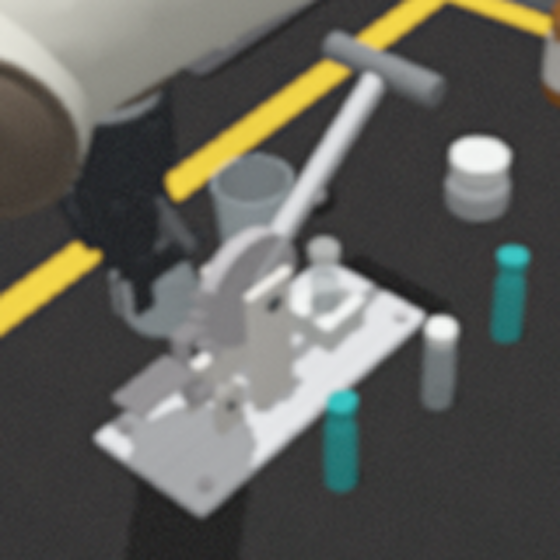

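View pics/wrist3.png

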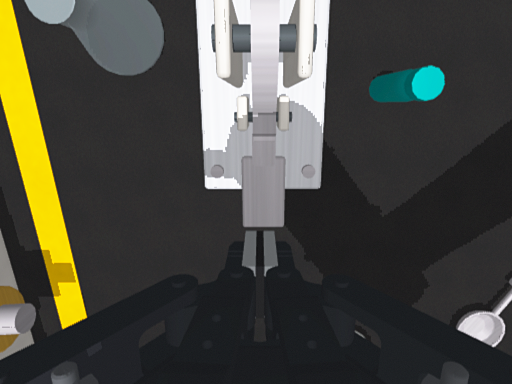

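```bash
python3 - <<'E'
from h import *
d=load("wrist1.npz"); P=cloud(d)
Q=P[150:232,235:292].reshape(-1,3); Q=Q[(Q[:,2]>78)&(Q[:,2]<96)]
print(len(Q),np.percentile(Q,[1,50,99],axis=0).round(1)); r=cv2.minAreaRect(Q[:,:2].astype(np.float32));print(r)
E
```

```text
2729 [[523.2 142.4  84.6]
 [538.4 167.6  86.6]
 [553.1 191.9  88.2]]
((538.0764770507812, 167.1187286376953), (50.89230728149414, 29.976818084716797), 86.35212707519531)
```

>>> play_rows --targets '[{"gripper":1,"tx":-0.02,"ty":0.006,"tz":0.08,"spin":0},{"gripper":1,"tx":-0.02,"ty":0.006,"tz":0.14,"spin":0},{"gripper":1,"tx":-0.02,"ty":0.006,"tz":0.16,"spin":0},{"gripper":1,"tx":-0.022,"ty":0.006,"tz":0.17,"spin":0},{"gripper":1,"tx":-0.025,"ty":0.006,"tz":0.18,"spin":0},{"gripper":1,"tx":-0.025,"ty":0.006,"tz":0.18,"spin":0}]'

```text
clock: 4.1
position: [538.5, 181.2, 94.5]
ee_rot: [-0.686, 0.728, -0.0, 0.0]
contact_force: [-0.6, 0.1, -0.4]
gripper_width: -0.1
```

```bash
cat > look.py <<'E'
import sys
from h import *
from bench import *
k=sys.argv[1]
for n in sys.argv[2:]:
    d=get_image(n); np.savez(n+k+".npz",**d)
    f=d["frame"][:,:,::-1]
    if n=="side": f=cv2.resize(f[130:290,150:310],None,fx=3.5,fy=3.5,interpolation=cv2.INTER_CUBIC)
    cv2.imwrite(f"pics/{n}{k}.png",f)
s=read_state(); print(s["clock"],s["position"].round(1),s["contact_force"].round(1))
E
python3 look.py 4 wrist side
```

```text
4.2 [538.5 181.1  94.6] [0.2 0.8 0.3]
```

View pics/wrist4.png

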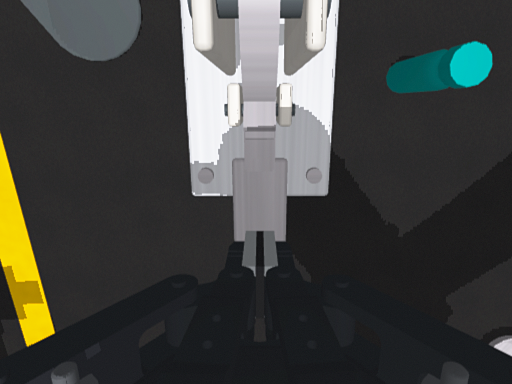

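View pics/side4.png

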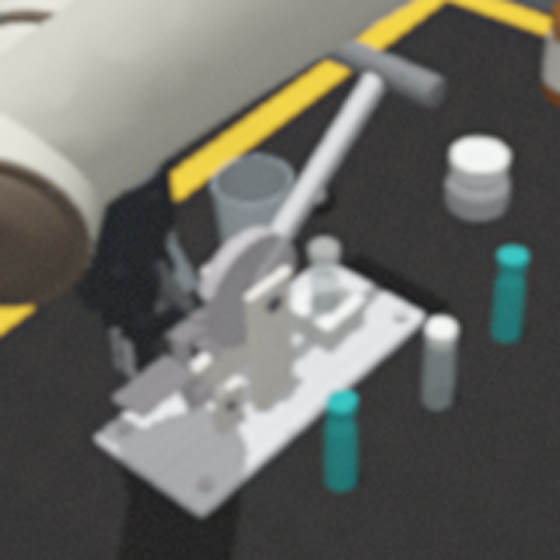

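```bash
python3 - <<'E'
from h import *
w=load("wrist4.npz"); s=load("side4.npz")
for z in (80.5,94.5): 
  p=[538.5,181.1,z]; print(z,proj(w,p),(proj(s,p)-[150,130])*3.5)
p=[538.5,175,87];print(proj(w,p),(proj(s,p)-[150,130])*3.5)
P=cloud(w)
for v in range(150,300,6): print(v,P[v,248].round(1),P[v,262].round(1),P[v,270].round(1))
E
```

```text
80.5 [260.11759541 223.98398747] [137.73852658 399.19526195]
94.5 [260.14045895 233.36672983] [135.78770726 385.06676087]
[259.49637158 218.02857021] [142.94867705 387.43873791]
150 [541.2 133.1 111.3] [534.9 133.4 112. ] [531.3 133.8 110.9]
156 [541.4 135.9 111.2] [535.1 136.3 111.1] [531.4 136.4 111.4]
162 [541.7 138.8 110.3] [535.2 138.8 112.3] [531.6 139.2 111.2]
168 [541.9 141.7 109.6] [535.4 141.8 111.4] [531.7 141.8 112.2]
174 [543.2 149.5  87. ] [535.7 149.9  87. ] [531.4 150.1  87.1]
180 [543.4 152.8  86.9] [535.9 153.1  87.4] [531.5 153.6  86.6]
186 [543.6 156.   87.7] [536.1 156.8  86.1] [531.7 156.9  86.7]
192 [543.9 159.5  87.2] [536.2 160.1  86.5] [531.9 160.3  86.6]
198 [544.1 162.8  87.4] [536.4 163.5  86.6] [532.  164.1  85.5]
204 [544.4 166.6  86.4] [536.6 167.3  85.7] [532.2 167.1  86.9]
210 [544.6 169.9  87. ] [536.8 170.6  86.4] [532.4 170.6  87.1]
216 [544.9 173.5  86.7] [537.  174.2  86.2] [532.5 174.6  85.8]
222 [545.2 177.5  85.7] [537.2 177.6  86.7] [532.7 177.8  86.8]
228 [545.4 180.7  86.7] [537.4 181.2  86.7] [532.9 181.7  86.2]
234 [543.4 169.6 121.7] [537.  169.8 122.2] [533.4 170.1 122. ]
240 [543.1 169.8 128. ] [537.1 169.9 128.5] [533.6 169.8 129.1]
246 [542.9 169.3 135. ] [537.1 170.  134.2] [533.8 169.6 135.5]
252 [542.7 169.8 139.6] [537.2 170.1 139.6] [534.  169.9 140.3]
258 [542.5 169.8 144.8] [537.2 169.3 146.3] [534.1 169.8 145.7]
264 [542.3 169.4 150.3] [537.2 170.2 149.3] [534.3 169.6 150.7]
270 [542.1 168.7 156. ] [537.3 170.9 152.5] [534.4 169.3 155.7]
276 [542.  168.8 159.7] [537.4 173.7 151.7] [534.5 169.1 160. ]
282 [541.8 168.6 163.9] [537.6 175.8 152.4] [534.7 168.7 164.4]
288 [541.7 168.9 166.9] [537.7 178.7 151.8] [534.8 169.1 167.3]
294 [541.6 168.7 170.6] [537.9 181.5 151.3] [534.9 169.1 170.5]
```

```bash
python3 - <<'E'
from h import *
s=load("side4.npz"); P=cloud(s); w=load("wrist4.npz")
print("wcam",np.linalg.inv(w["world_to_cam"])[:3,3].round(1), proj(w,[538,170,121]), proj(w,[538,170,80]))
r=P[195:250,165:205]
m=(abs(r[...,1]-181)<25)&(abs(r[...,0]-538)<40)&(r[...,2]>70)
f=s["frame"][195:250,165:205].max(2)
for v in range(55):
  row=[(165+u,*r[v,u].round().astype(int),f[v,u]) for u in range(0,40,1) if m[v,u] and f[v,u]<110 ]
  if row: print(195+v,row[:6])
a=s["frame"][190:255,160:225,::-1];cv2.imwrite("pics/z4.png",cv2.resize(a,None,fx=9,fy=9,interpolation=cv2.INTER_NEAREST))
E
```

```text
wcam [534.7 112.8 256.5] [259.87765467 233.52481397] [259.86576213 205.64238457]
195 [(184, np.int64(508), np.int64(204), np.int64(265), np.uint8(42)), (185, np.int64(507), np.int64(203), np.int64(265), np.uint8(47)), (186, np.int64(504), np.int64(202), np.int64(266), np.uint8(45)), (187, np.int64(503), np.int64(201), np.int64(266), np.uint8(42)), (188, np.int64(504), np.int64(197), np.int64(263), np.uint8(44)), (189, np.int64(503), np.int64(195), np.int64(262), np.uint8(44))]
196 [(183, np.int64(510), np.int64(205), np.int64(262), np.uint8(41)), (184, np.int64(507), np.int64(205), np.int64(264), np.uint8(45)), (185, np.int64(507), np.int64(202), np.int64(262), np.uint8(44)), (186, np.int64(505), np.int64(201), np.int64(262), np.uint8(43)), (187, np.int64(503), np.int64(201), np.int64(263), np.uint8(47)), (188, np.int64(503), np.int64(198), np.int64(261), np.uint8(42))]
197 [(183, np.int64(510), np.int64(206), np.int64(260), np.uint8(40)), (184, np.int64(509), np.int64(204), np.int64(259), np.uint8(45)), (185, np.int64(507), np.int64(203), np.int64(260), np.uint8(44)), (186, np.int64
[... 15014 characters left out ...]
4(126), np.uint8(65))]
235 [(184, np.int64(542), np.int64(190), np.int64(117), np.uint8(84)), (185, np.int64(538), np.int64(191), np.int64(120), np.uint8(99)), (188, np.int64(531), np.int64(188), np.int64(122), np.uint8(97)), (189, np.int64(529), np.int64(187), np.int64(122), np.uint8(71)), (190, np.int64(524), np.int64(188), np.int64(126), np.uint8(69)), (191, np.int64(524), np.int64(185), np.int64(124), np.uint8(98))]
236 [(186, np.int64(534), np.int64(192), np.int64(120), np.uint8(105)), (189, np.int64(531), np.int64(186), np.int64(117), np.uint8(99)), (190, np.int64(523), np.int64(189), np.int64(124), np.uint8(105))]
237 [(187, np.int64(532), np.int64(191), np.int64(116), np.uint8(108))]
```

View pics/z4.png

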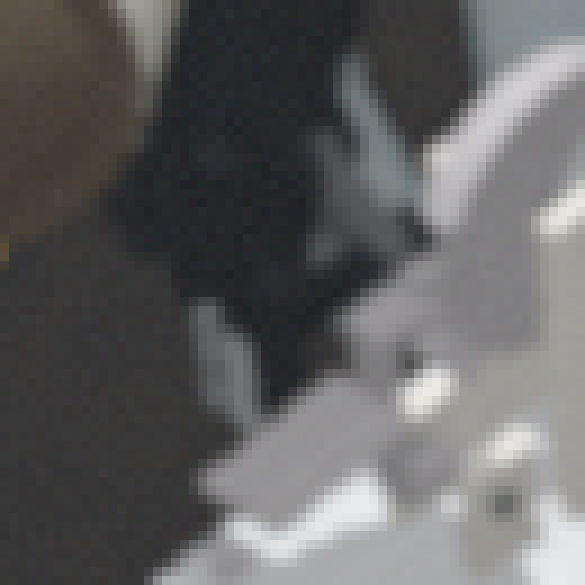

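Both cameras disagree with the tool data here. The fingertips are at z ≈ 118, about 30 mm above the tab (z ≈ 87), although the TCP reads 94.5. No force is felt either, so nothing is touched yet. x and y do agree. I'll go by the observed tips and the contact force, and descend in small steps.

>>> play_rows --targets '[{"gripper":1,"tx":0,"ty":0,"tz":0.05,"spin":0},{"gripper":1,"tx":0,"ty":0,"tz":0.1,"spin":0},{"gripper":1,"tx":0,"ty":0,"tz":0.104,"spin":0}]'

```text
clock: 4.58
position: [537.8, 180.8, 67.0]
ee_rot: [-0.686, 0.728, 0.0, -0.001]
contact_force: [-0.1, 0.1, 1.1]
gripper_width: -0.1
```

```bash
python3 look.py 5 wrist; python3 -c "
from h import *
P=cloud(load('wrist5.npz'))
for v in range(220,252,3): print(v,P[v,248].round(1),P[v,270].round(1))"
```

```text
4.625 [537.9 180.8  67.3] [-0.9 -0.2  0. ]
220 [542.8 165.9  85.1] [532.4 165.9  86.9]
223 [542.8 166.7  87.2] [532.5 167.4  86.8]
226 [543.  168.5  86.4] [532.5 169.3  86. ]
229 [543.1 170.   86.4] [532.6 171.   85.5]
232 [542.9 169.5  91.4] [532.7 169.7  92.3]
235 [542.7 169.4  95.1] [532.9 169.4  96.5]
238 [542.6 169.2  98.9] [533.  169.7  99.1]
241 [542.5 169.2 102. ] [533.1 169.6 102.4]
244 [542.3 168.9 105.7] [533.2 169.7 105.2]
247 [542.3 169.2 108.1] [533.3 169.7 108.2]
250 [542.2 169.4 110.5] [533.4 169.7 111. ]
```

View pics/wrist5.png

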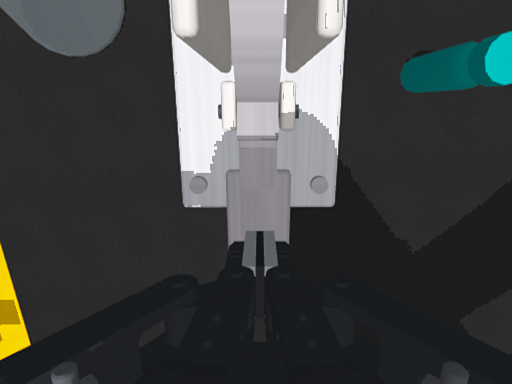

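The tips are now about 4 mm above the tab, centred in x (columns 228-290 against fingers at 260). Now I press.

>>> play_rows --targets '[{"gripper":1,"tx":0,"ty":0,"tz":0.015,"spin":0},{"gripper":1,"tx":0,"ty":0,"tz":0.025,"spin":0},{"gripper":1,"tx":-0.003,"ty":0,"tz":0.035,"spin":0},{"gripper":1,"tx":-0.006,"ty":0,"tz":0.042,"spin":0}]'

```text
clock: 5.12
position: [539.7, 185.2, 59.7]
ee_rot: [-0.686, 0.727, 0.0, 0.003]
contact_force: [-3.4, 7.5, 7.1]
gripper_width: 0.0
```

```bash
python3 look.py 6 wrist; python3 -c "
from h import *
P=cloud(load('wrist6.npz'))
for v in range(160,246,4): print(v,P[v,240].round(1),P[v,280].round(1))"
```

```text
5.175 [539.7 185.3  59.5] [-3.5  6.5  7.2]
160 [551.4 152.9  10.4] [529.9 136.3 110.6]
164 [551.7 155.7   9.8] [529.9 137.9 109.7]
168 [551.9 158.5   9.6] [529.9 139.5 108.6]
172 [552.1 161.1  10.1] [530.  140.8 109.5]
176 [546.4 147.4  83.1] [530.  142.4 108.8]
180 [546.5 149.1  83.3] [530.1 143.9 108.6]
184 [546.6 150.9  83.7] [530.1 145.6 107.8]
188 [546.8 152.9  82.8] [530.2 147.  108.2]
192 [547.  154.9  82.5] [530.3 148.3 109.1]
196 [547.1 156.7  82.5] [530.2 150.3 107.5]
200 [547.3 158.5  82.7] [529.2 159.7  82.3]
204 [547.5 160.8  81.7] [529.3 161.7  82. ]
208 [547.6 162.6  82. ] [529.3 163.9  81.1]
212 [547.9 165.   80.7] [529.4 165.7  81.6]
216 [548.1 167.2  80.1] [529.4 168.   80.6]
220 [548.2 169.2  80. ] [529.5 170.   80.6]
224 [548.4 171.3  79.8] [529.6 172.3  79.9]
228 [548.5 173.2  79.9] [529.6 174.3  79.8]
232 [548.7 175.3  79.8] [529.8 176.1  80.4]
236 [548.9 177.4  79.8] [529.8 178.7  79.3]
240 [549.1 179.8  79.1] [529.9 180.6  79.5]
244 [548.3 177.3  89. ] [530.3 178.4  88.7]
```

View pics/wrist6.png

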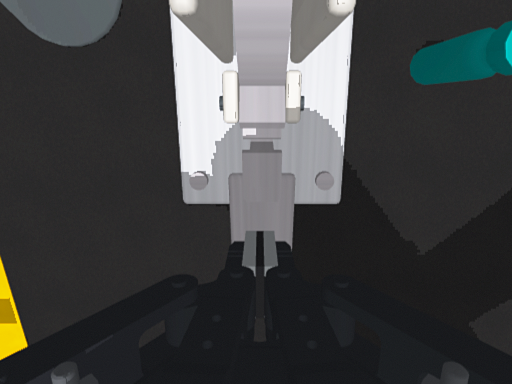

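The tab is tilted by about 0.13 rad, with force around 10 N. I'll press further and follow it outward.

>>> play_rows --targets '[{"gripper":1,"tx":-0.012,"ty":0,"tz":0.01,"spin":0},{"gripper":1,"tx":-0.018,"ty":0,"tz":0.02,"spin":0},{"gripper":1,"tx":-0.024,"ty":0,"tz":0.03,"spin":0},{"gripper":1,"tx":-0.028,"ty":0,"tz":0.036,"spin":0}]'

```text
clock: 5.68
position: [539.9, 191.0, 49.6]
ee_rot: [-0.686, 0.728, -0.0, 0.002]
contact_force: [-0.6, 4.2, 5.2]
gripper_width: 0.2
```

```bash
cat > slope.py <<'E'
import sys
from h import *
P=cloud(load(sys.argv[1]))
Q=P[100:250].reshape(-1,3); Q=Q[(Q[:,1]>150)&(Q[:,1]<205)&(abs(Q[:,0]-538)<18)&(Q[:,2]>55)&(Q[:,2]<92)]
p=np.polyfit(Q[:,1],Q[:,2],1)
for _ in range(8):
    r=abs(np.polyval(p,Q[:,1])-Q[:,2])<4; p=np.polyfit(Q[r,1],Q[r,2],1)
print("slope angle",np.arctan(-p[0]),r.sum(),len(Q), "y range",np.percentile(Q[r,1],[1,99]))
E
python3 look.py 7 wrist; python3 slope.py wrist6.npz; python3 slope.py wrist7.npz
```

```text
5.725 [539.9 191.1  49.4] [-2.5  6.2  5.3]
slope angle 0.15309445876734928 2803 3177 y range [150.55501386 181.57945103]
slope angle 0.2911326120438498 2312 3061 y range [153.34953868 187.82735491]
```

The pawl is at ≈ 0.29, well out of the teeth. Now I lift and check it again from above.

>>> play_rows --targets '[{"gripper":1,"tx":-0.028,"ty":0,"tz":-0.08,"spin":0},{"gripper":1,"tx":-0.028,"ty":0,"tz":-0.25,"spin":0},{"gripper":1,"tx":-0.028,"ty":0,"tz":-0.45,"spin":0},{"gripper":1,"tx":-0.028,"ty":0,"tz":-0.7,"spin":0},{"gripper":1,"tx":-0.028,"ty":0,"tz":-0.9,"spin":0},{"gripper":1,"tx":-0.028,"ty":0,"tz":-0.95,"spin":0},{"gripper":1,"tx":-0.028,"ty":0,"tz":-0.95,"spin":0}]'

```text
clock: 6.6
position: [538.9, 196.0, 285.7]
ee_rot: [-0.686, 0.728, 0.0, -0.001]
contact_force: [-0.6, -0.3, -0.5]
gripper_width: -0.0
```

```bash
python3 look.py 8 wrist; python3 slope.py wrist8.npz; python3 - <<'E'
from h import *
w=load("wrist8.npz")
P=cloud(w).reshape(-1,3); b=P[(P[:,2]>195)&(P[:,2]<245)&(P[:,1]<-40)&(abs(P[:,0]-524)<80)]
print(len(b), b.mean(0) if len(b) else 0)
go([524,-78,285],-93.3)
E
```

```text
6.65 [538.4 195.8 284.4] [-0.7 -0.7 -0.7]
slope angle 0.31224167686953297 895 895 y range [154.45473391 203.22152993]
0 0
clock 6.65 pos [538.4 195.8 284.4] yaw -93.4 F [-0.7 -0.7 -0.7] w 0.2 tilt [-0.003 -0.002 -1.   ]
shift units [ 1.0968e+00 -8.3000e-03 -7.0000e-04] spin -0.0031376234417400104
```

View pics/wrist8.png

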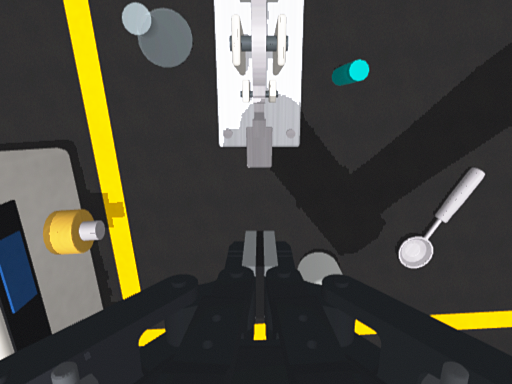

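The pawl stays out at ≈ 0.31 with the arm clear. Next, over the bar.

>>> play_rows --targets '[{"gripper":1,"tx":0.2,"ty":0,"tz":-0.05,"spin":0},{"gripper":1,"tx":0.4,"ty":0,"tz":-0.05,"spin":0},{"gripper":1,"tx":0.6,"ty":0,"tz":-0.05,"spin":0},{"gripper":1,"tx":0.8,"ty":0,"tz":-0.05,"spin":0},{"gripper":1,"tx":0.95,"ty":0,"tz":-0.05,"spin":0},{"gripper":1,"tx":1,"ty":0,"tz":-0.05,"spin":0},{"gripper":1,"tx":1,"ty":0,"tz":-0.05,"spin":0}]'

```text
clock: 7.52
position: [523.9, -53.4, 297.1]
ee_rot: [-0.685, 0.728, 0.001, -0.001]
contact_force: [0.5, 0.4, 0.2]
gripper_width: 0.0
```

```bash
python3 look.py 9 wrist; python3 - <<'E'
from h import *
w=load("wrist9.npz")
I=cloud(w); P=I[:230].reshape(-1,3); b=P[(P[:,2]>200)&(P[:,2]<245)&(abs(P[:,0]-524)<80)&(P[:,1]<-55)]
print(len(b)); print(np.percentile(b,[1,50,99],axis=0).round(1), cv2.minAreaRect(b[:,:2].astype(np.float32)))
for v in range(226,240,2): print(v,I[v,248].round(1),I[v,270].round(1))
go([525,-80,290],-93.3)
E
```

```text
7.575 [524.2 -52.7 297.5] [ 0.4  0.  -0.1]
4550
[[475.5 -95.7 210.5]
 [524.5 -83.6 229.8]
 [571.7 -57.9 232.6]] ((524.2175903320312, -74.51466369628906), (39.50883865356445, 100.0343246459961), 86.62889099121094)
226 [539.2   1.2 145.9] [514.5  53.9  16.6]
228 [547.4  57.2  11.1] [514.7  55.4  20.5]
230 [547.6  60.5  11. ] [514.8  59.1  19.3]
232 [528.9 -65.1 322.4] [518.8 -64.1 321.5]
234 [528.9 -64.8 323.9] [518.9 -64.5 324.8]
236 [528.8 -65.  326.7] [519.  -63.9 325.6]
238 [528.7 -65.  329. ] [519.1 -64.3 328.7]
clock 7.58 pos [524.2 -52.7 297.5] yaw -93.4 F [ 0.4  0.  -0.1] w -0.0 tilt [-0.002 -0.    -1.   ]
shift units [ 0.1088 -0.0099  0.0301] spin -0.002468302413982807
```

View pics/wrist9.png

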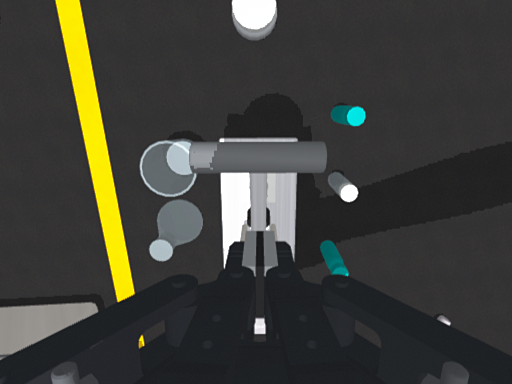

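>>> play_rows --targets '[{"gripper":1,"tx":0.118,"ty":-0.01,"tz":0,"spin":0},{"gripper":1,"tx":0.118,"ty":-0.01,"tz":0.15,"spin":0},{"gripper":1,"tx":0.118,"ty":-0.01,"tz":0.28,"spin":0},{"gripper":1,"tx":0.118,"ty":-0.01,"tz":0.31,"spin":0},{"gripper":1,"tx":0.118,"ty":-0.01,"tz":0.31,"spin":0}]'

```text
clock: 8.2
position: [525.7, -81.9, 221.6]
ee_rot: [-0.686, 0.727, -0.0, -0.0]
contact_force: [-0.1, -0.3, -0.0]
gripper_width: -0.4
```

```bash
python3 look.py 10 wrist side; python3 - <<'E'
from h import *
for q in (.07,.2,.3,.4,.5,.6,.69,.72):
    e=.698-q; print(q); go([534-190*np.cos(e)*.057,71.3-190*np.cos(e)*.998,122+190*np.sin(e)-23])
E
```

```text
8.3 [526.3 -82.2 222.7] [-1.   0.8  0.7]
0.07
clock 8.3 pos [526.3 -82.2 222.7] yaw -93.3 F [-1.   0.8  0.7] w 0.2 tilt [ 0.003 -0.    -1.   ]
shift units [0.0002 0.0043 0.0484] spin None
0.2
clock 8.3 pos [526.3 -82.2 222.7] yaw -93.3 F [-1.   0.8  0.7] w 0.2 tilt [ 0.003 -0.    -1.   ]
shift units [0.0529 0.0044 0.1319] spin None
0.3
clock 8.3 pos [526.3 -82.2 222.7] yaw -93.3 F [-1.   0.8  0.7] w 0.2 tilt [ 0.003 -0.    -1.   ]
shift units [0.0858 0.0046 0.2004] spin None
0.4
clock 8.3 pos [526.3 -82.2 222.7] yaw -93.3 F [-1.   0.8  0.7] w 0.2 tilt [ 0.003 -0.    -1.   ]
shift units [0.1117 0.0047 0.2718] spin None
0.5
clock 8.3 pos [526.3 -82.2 222.7] yaw -93.3 F [-1.   0.8  0.7] w 0.2 tilt [ 0.003 -0.    -1.   ]
shift units [0.1303 0.0049 0.3454] spin None
0.6
clock 8.3 pos [526.3 -82.2 222.7] yaw -93.3 F [-1.   0.8  0.7] w 0.2 tilt [ 0.003 -0.    -1.   ]
shift units [0.1415 0.0051 0.4206] spin None
0.69
clock 8.3 pos [526.3 -82.2 222.7] yaw -93.3 F [-1.   0.8  0.7] w 0.2 tilt [ 0.003 -0.    -1.   ]
shift units [0.1451 0.0053 0.4889] spin None
0.72
clock 8.3 pos [526.3 -82.2 222.7] yaw -93.3 F [-1.   0.8  0.7] w 0.2 tilt [ 0.003 -0.    -1.   ]
shift units [0.145  0.0053 0.5117] spin None
```

View pics/wrist10.png

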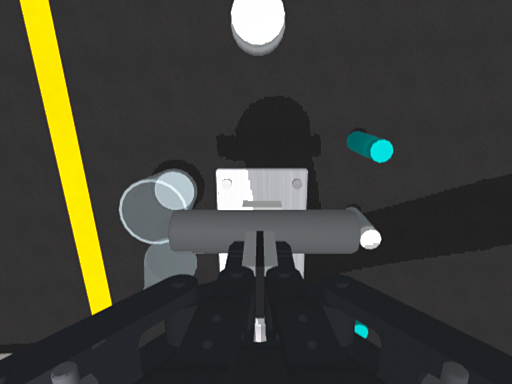

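View pics/side10.png

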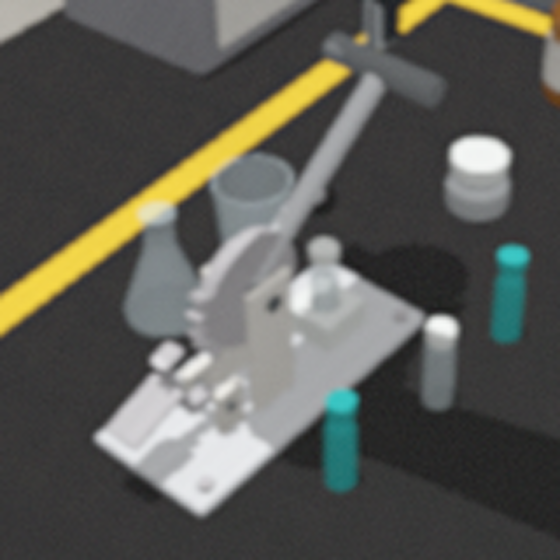

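The fingers sit over the middle of the bar, and the side view shows the pawl swung out. I'll push along the arc to q ≈ 0.5.

>>> play_rows --targets '[{"gripper":1,"tx":0,"ty":0.004,"tz":0.045,"spin":0},{"gripper":1,"tx":0.025,"ty":0.004,"tz":0.085,"spin":0},{"gripper":1,"tx":0.053,"ty":0.004,"tz":0.13,"spin":0},{"gripper":1,"tx":0.07,"ty":0.004,"tz":0.165,"spin":0},{"gripper":1,"tx":0.086,"ty":0.004,"tz":0.2,"spin":0},{"gripper":1,"tx":0.1,"ty":0.004,"tz":0.235,"spin":0},{"gripper":1,"tx":0.112,"ty":0.004,"tz":0.27,"spin":0},{"gripper":1,"tx":0.122,"ty":0.004,"tz":0.31,"spin":0},{"gripper":1,"tx":0.13,"ty":0.004,"tz":0.345,"spin":0}]'

```text
clock: 9.43
position: [521.9, -115.0, 134.1]
ee_rot: [-0.686, 0.728, 0.0, -0.0]
contact_force: [-0.9, -1.4, 1.1]
gripper_width: 0.1
```

```bash
python3 look.py 11 wrist side; python3 - <<'E'
from h import *
for q in (.5,.6,.69,.72):
    e=.698-q; print(q); go([534-190*np.cos(e)*.057,71.3-190*np.cos(e)*.998,122+190*np.sin(e)-23])
E
```

```text
9.525 [ 521.2 -114.8  133.4] [ 0.8 -0.3  0.1]
0.5
clock 9.53 pos [ 521.2 -114.8  133.4] yaw -93.4 F [ 0.8 -0.3  0.1] w 0.1 tilt [-0.003  0.001 -1.   ]
shift units [-0.0011 -0.0085 -0.0118] spin None
0.6
clock 9.53 pos [ 521.2 -114.8  133.4] yaw -93.4 F [ 0.8 -0.3  0.1] w 0.1 tilt [-0.003  0.001 -1.   ]
shift units [ 0.0101 -0.0087  0.0633] spin None
0.69
clock 9.53 pos [ 521.2 -114.8  133.4] yaw -93.4 F [ 0.8 -0.3  0.1] w 0.1 tilt [-0.003  0.001 -1.   ]
shift units [ 0.0138 -0.0089  0.1316] spin None
0.72
clock 9.53 pos [ 521.2 -114.8  133.4] yaw -93.4 F [ 0.8 -0.3  0.1] w 0.1 tilt [-0.003  0.001 -1.   ]
shift units [ 0.0136 -0.009   0.1544] spin None
```

View pics/wrist11.png

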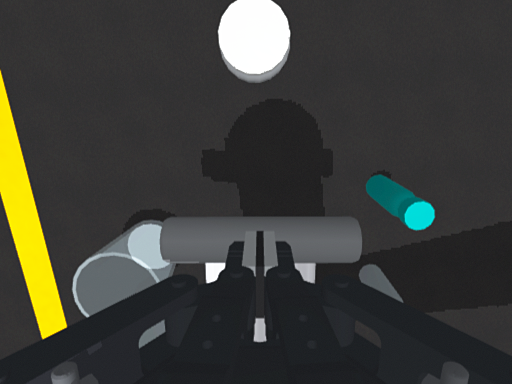

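View pics/side11.png

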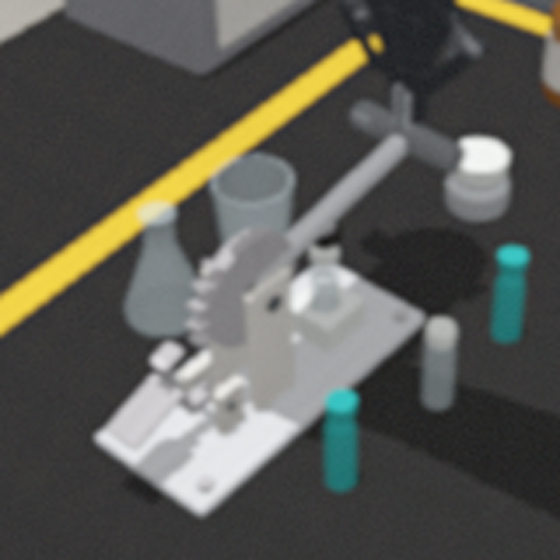

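>>> play_rows --targets '[{"gripper":1,"tx":0.005,"ty":-0.008,"tz":0.03,"spin":0},{"gripper":1,"tx":0.01,"ty":-0.008,"tz":0.06,"spin":0},{"gripper":1,"tx":0.012,"ty":-0.008,"tz":0.08,"spin":0},{"gripper":1,"tx":0.013,"ty":-0.008,"tz":0.1,"spin":0},{"gripper":1,"tx":0.013,"ty":-0.008,"tz":0.115,"spin":0},{"gripper":1,"tx":0.013,"ty":-0.008,"tz":0.125,"spin":0},{"gripper":1,"tx":0.013,"ty":-0.008,"tz":0.13,"spin":0}]'

```text
clock: 10.4
position: [524.3, -119.2, 103.5]
ee_rot: [-0.686, 0.728, -0.001, -0.0]
contact_force: [-3.3, -3.2, 12.4]
gripper_width: -0.2
```

```bash
python3 look.py 12 wrist side; python3 - <<'E'
from h import *
I=cloud(load("wrist12.npz"))
for u in (180,200,220,320,340):
    c=I[150:300,u]; c=c[(c[:,2]>90)&(c[:,2]<150)]; print(u,c[:,2].max().round(1) if len(c) else None, np.percentile(c[:,2],95).round(1) if len(c) else 0)
E
```

```text
10.5 [ 524.3 -119.2  103.5] [-2.7 -3.3  7.6]
180 123.4 123.1
200 124.2 123.4
220 123.4 123.4
320 123.8 122.7
340 123.0 122.8
```

View pics/side12.png

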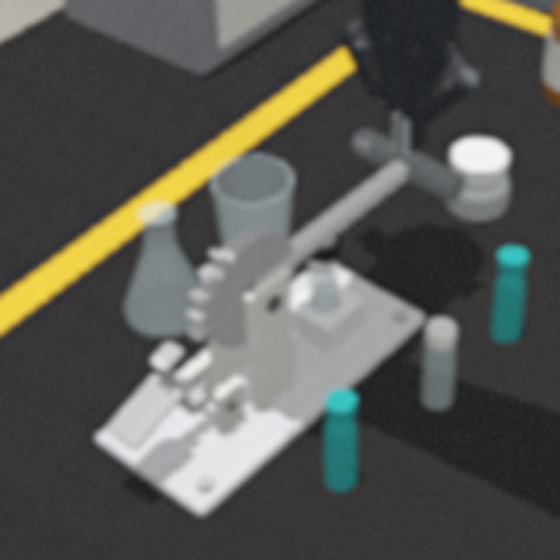

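Force is rising (the cap is engaging), and the bar top is at ≈ 123-125 against 123.5 expected when home. I'll keep pushing until it clearly meets the hard stop.

>>> play_rows --targets '[{"gripper":1,"tx":0,"ty":0,"tz":0.01,"spin":0},{"gripper":1,"tx":0,"ty":0,"tz":0.02,"spin":0},{"gripper":1,"tx":0,"ty":0,"tz":0.02,"spin":0}]'

```text
clock: 10.88
position: [524.5, -119.3, 102.0]
ee_rot: [-0.687, 0.727, -0.002, -0.0]
contact_force: [-8.5, -0.7, 26.4]
gripper_width: 0.3
```

>>> play_rows --targets '[{"gripper":1,"tx":0,"ty":0,"tz":0.006,"spin":0},{"gripper":1,"tx":0,"ty":0,"tz":0.008,"spin":0},{"gripper":1,"tx":0,"ty":0,"tz":0.008,"spin":0}]'

```text
clock: 11.25
position: [524.6, -119.4, 101.7]
ee_rot: [-0.687, 0.727, -0.002, -0.0]
contact_force: [-10.7, 0.3, 35.3]
gripper_width: 0.0
```

```bash
python3 look.py 13 wrist side; python3 - <<'E'
from h import *
for k in (12,13):
  I=cloud(load(f"wrist{k}.npz"))
  c=np.concatenate([I[150:300,170:225].reshape(-1,3),I[150:300,310:350].reshape(-1,3)]); c=c[(c[:,2]>90)&(c[:,2]<150)]; print(np.percentile(c[:,2],[90,95,98]).round(1))
E
```

```text
11.35 [ 524.6 -119.4  101.7] [-11.4   0.4  35.1]
[122.9 123.2 123.5]
[121.3 121.6 121.9]
```

Hard stop confirmed: +9 N for 0.3 mm of motion. Now I release and retreat.

>>> play_rows --targets '[{"gripper":1,"tx":0,"ty":0,"tz":-0.03,"spin":0},{"gripper":1,"tx":0,"ty":0,"tz":-0.12,"spin":0},{"gripper":1,"tx":0,"ty":0,"tz":-0.3,"spin":0},{"gripper":1,"tx":0.1,"ty":0.05,"tz":-0.5,"spin":0},{"gripper":1,"tx":0.3,"ty":0.1,"tz":-0.7,"spin":0},{"gripper":1,"tx":0.5,"ty":0.2,"tz":-0.8,"spin":0},{"gripper":1,"tx":0.7,"ty":0.3,"tz":-0.8,"spin":0},{"gripper":1,"tx":0.7,"ty":0.3,"tz":-0.8,"spin":0}]'

```text
clock: 12.35
position: [437.2, -290.8, 295.1]
ee_rot: [-0.684, 0.73, 0.0, 0.001]
contact_force: [0.5, -0.7, 0.6]
gripper_width: 0.4
```

```bash
python3 look.py 14 top side; python3 - <<'E'
from h import *
t=load("top14.npz"); I=cloud(t); t0=load("top0.npz"); I0=cloud(t0)
cv2.imwrite("pics/t14.png",cv2.resize(t["frame"][140:240,180:345,::-1],None,fx=4.5,fy=4.5,interpolation=cv2.INTER_CUBIC))
P=I.reshape(-1,3)
b=P[(abs(P[:,0]-523)<45)&(P[:,1]<-95)&(P[:,1]>-140)&(P[:,2]>80)&(P[:,2]<150)]; b=b[abs(b[:,0]-523)>8]
print("bar",len(b),np.median(b,0).round(1),np.percentile(b[:,2],[50,90,97]).round(1))
for n,(x,y) in dict(flask=(650,42),beaker=(633,-53),spare=(415,-8),tq1=(427,98.6),tq2=(411.5,-100),jar=(520,-228)).items():
  for J in (I0,I):
    Q=J.reshape(-1,3); q=Q[(np.hypot(Q[:,0]-x,Q[:,1]-y)<45)&(Q[:,2]>45)&(Q[:,2]<115)]; print(n,len(q),q.mean(0).round(1),end=" | ")
  print()
# pawl tab
q=P[(abs(P[:,0]-539)<16)&(P[:,1]>155)&(P[:,1]<205)&(P[:,2]>50)]; p=np.polyfit(q[:,1],q[:,2],1); print("tab angle",np.arctan(-p[0]))
E
```

```text
12.45 [ 438.6 -288.6  294.5] [-0.2  0.3  0.7]
bar 35 [ 501.  -108.   119.5] [119.5 122.4 123.2]
flask 135 [645.4  41.   78.1] | flask 132 [645.4  41.6  78.7] | 
beaker 149 [640.1 -53.2  71.7] | beaker 150 [640.  -53.3  71.7] | 
spare 40 [415.   -7.6  73.8] | spare 41 [414.7  -7.6  73.2] | 
tq1 41 [427.3  98.5  80.1] | tq1 41 [427.3  98.6  79. ] | 
tq2 44 [ 410.2 -100.    78.7] | tq2 0 [nan nan nan] | 
jar 183 [ 519.9 -228.    54.3] | jar 0 [nan nan nan] | 
tab angle 0.480665140675999<stdin>:9: RuntimeWarning: Mean of empty slice.
  ret = um.true_divide(
```

View pics/side14.png

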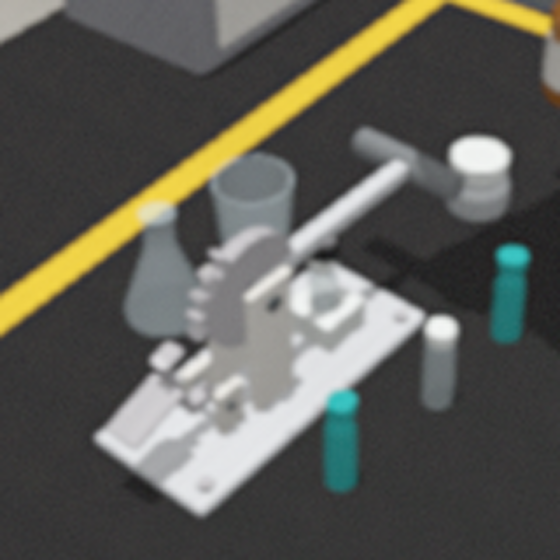

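View pics/t14.png

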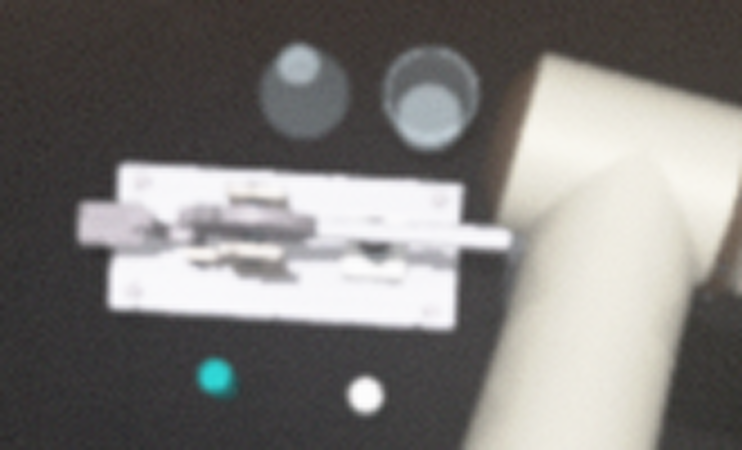

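```bash
python3 - <<'E'
from h import *
P=cloud(load("side14.npz")); P0=cloud(load("side0.npz"))
for J in (P0,P):
    Q=J.reshape(-1,3)
    q=Q[(abs(Q[:,0]-523)<45)&(Q[:,1]<-100)&(Q[:,1]>-140)&(Q[:,2]>80)&(Q[:,2]<150)]
    print("bar",len(q),np.percentile(q[:,2],[5,50,95]).round(1) if len(q) else '')
    c=Q[(abs(Q[:,0]-523)<14)&(abs(Q[:,1]+13)<14)&(Q[:,2]>50)&(Q[:,2]<100)]; print("cap",len(c),np.percentile(c[:,2],[50,90,97]).round(1),c.mean(0).round(1))
    for n,(x,y) in dict(tq2=(411.5,-100),jar=(520,-228)).items():
        q=Q[(np.hypot(Q[:,0]-x,Q[:,1]-y)<40)&(Q[:,2]>15)&(Q[:,2]<85)]; print(n,len(q),q.mean(0).round(1))
from bench import job_done
print(job_done())
E
```

```text
bar 0 
cap 125 [75.6 93.4 94.7] [521.8  -8.7  76.4]
tq2 170 [405.  -94.9  53. ]
jar 306 [ 511.2 -218.4   41.5]
bar 233 [107.5 119.8 124.1]
cap 114 [76.4 96.8 99.2] [519.7  -6.   76. ]
tq2 174 [405.3 -95.3  53.5]
jar 266 [ 509.  -219.9   43.1]
the job is handed in; nothing more can be done
None
```

The vial should be closed: the lever is down at its hard stop and the job is handed in, finished at about 12.5 s of the 45 s allowed.

I pressed the pawl tab down and lifted off. Then I pushed the cross-bar down along its arc until it stopped hard, and retreated clear.

**Last checks**
- **Pawl:** it read about 0.31 rad with the arm lifted clear, and the side view showed it still out at the end. A final fit from the top camera gave 0.48, beyond the 0.32 stop. I think that fit is unreliable, because the camera sees few points on the tab.
- **Lever:** at the end of the push, the last 9 N (to 35 N) moved it only 0.3 mm. It stayed down after release, with the bar top at about 123–124 mm against 123.5 expected.
- **Cap:** I couldn't measure its height directly, because the pad and lever hide it. The last height figures there (97–99 mm) are probably the lever. That it is home rests on the hard stop and the bar height.
- **Bystanders:** the flask, beaker, spare vial, cap jar and both turquoise look-alikes measured where they began, to within about 2 mm. The vial is upright in its nest. I didn't re-measure the reagent, wash bottle or scoop; the arm didn't go near them.

**Disagreements**
- **Fingertips:** both cameras showed them about 23 mm above the reported TCP, not 14 mm below it. I worked from what the cameras and the force readings showed.
- **Refused call:** one move call was refused, probably for missing "spin" values, and nothing moved.

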